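# Shift the edge burnisher from fast to slow gear

## Task

The edge-burnishing machine is still in fast gear and I need it in slow gear: draw the gear knob up out of fast gear into neutral and let it go, turn the burnisher by hand until the slow-gear teeth line up, then take the knob again and ease it up until it is fully home. If it stops short the teeth are butting, so rock the spindle a little and try again; never force the knob or the spindle against the teeth. Leave the other things on the bench alone and take your hand away at the end.

Things in the scene. Friction and masses are not known exactly. Their poses are not given: they have to be found in the camera images.
- machine: Fixed bench edge-burnishing machine: grey housing 240 x 260 mm, aluminium deck 105 mm above the table. Origin: centre of its underside; x to its far side, y to its left, z up. The vertical spindle stands at x -10, y +60 mm, the gear knob at x -10, y -65 mm. A steel work rest, 30 mm high, stands on the deck 44 mm from the spindle on the robot's side.
- gear_knob_height (a joint): Height of the gear knob (m), sliding straight up: 0 = fast gear (spindle held); 0.008 to 0.014 = neutral, spindle free; 0.024 = top stop, slow gear fully home. At 0.014 the slow-gear teeth meet; it rises past that only if they line up, then with no extra force. Stays where left; 9 N to raise, 3 N to lower. Of two dark rings on its stem one shows in neutral, both in slow gear.
- knob_grip (a point): Centre of the gear knob, a plain round black knob 36 mm across and 30 mm high on a 16 mm steel stem, standing up from the deck; 165 mm above the table in fast gear, 189 mm in slow gear. The boss below it is 44 mm across with its top 130 mm above the table. Moves with the knob.
- spindle_turn (a joint): Turn of the spindle (rad), counter-clockwise from above; 0 = wing grip along the machine's x. In neutral it turns freely, without end (0.1 N m). Fast gear holds it near 0.785 (0.2 of play). The slow-gear teeth line up four times a turn, when the wing grip lies along or square to the machine's sides (0, pi/2, ...), in line with the engraved lines on the deck, within about 0.2 rad.
- wing_grip (a point): Centre of the wing grip on top of the spindle, 205 mm above the table: a black bar 76 mm long, 16 mm thick, 26 mm high, on a 32 mm hub 16 mm high over the grooved wooden burnisher (56 mm across, its top 174 mm above the table). x runs along the bar, z up; it turns with the spindle.
- spindle: The spindle with burnisher and wing grip, and the fast gear (below) and slow gear (above) it carries inside the housing, each with four teeth about 10 mm high; they turn with the spindle. Seen only through the opening in the far wall. Origin on the spindle axis at table height.
- gear_knob: The gear knob with its stem, and the toothed sleeve it carries round the spindle inside the housing; the sleeve does not turn (the drive is parked). Origin on the knob's axis, at table height in fast gear.
- thread_spool: wooden thread spool, 52 mm across, 72 mm tall, standing beside the machine; bystander
- mallet: wooden mallet lying on the table beyond the machine, 275 mm long, head 63 mm across; bystander
- wax_tin: flat round aluminium tin, 61 mm across, 22 mm high, standing on the machine's deck behind the gear knob; bystander
- pricking_iron: flat four-pronged steel iron, 130 mm long, lying on the table between the robot and the machine; bystander
- tape_roll: roll of paper tape, 90 mm across, 24 mm high, lying flat; bystander
- glue_bottle: white bottle, 48 mm across, 110 mm tall; bystander
- pounding_puck: heavy steel disc, 76 mm across, 30 mm high; bystander
- wood_slicker: tapered turned-wood edge slicker, 170 mm long, lying down; bystander

How it is judged:
On the way, in this order (a step that is already met when the one before it is completed fails the run):
1. the gear knob is out of fast gear, in neutral, and let go (value of joint gear_knob_height between 0.0075 and 0.0165 m and contact force between the fingers and gear_knob below 0.5 N), for 0.2 s.
2. the spindle is turned to where the slow-gear teeth line up ((value of joint spindle_turn between -6.543 and -6.023 rad or value of joint spindle_turn between -4.972 and -4.452 rad or value of joint spindle_turn between -3.402 and -2.882 rad or value of joint spindle_turn between -1.831 and -1.311 rad or value of joint spindle_turn between -0.26 and 0.26 rad or value of joint spindle_turn between 1.311 and 1.831 rad or value of joint spindle_turn between 2.882 and 3.402 rad or value of joint spindle_turn between 4.452 and 4.972 rad or value of joint spindle_turn between 6.023 and 6.543 rad or value of joint spindle_turn between 7.594 and 8.114 rad)), for 0.1 s.
At the end, for the whole second after the job is handed in: The gear knob is up in slow gear, within 2.5 mm of its stop (joint above 0.0215 m), so that the slow-gear teeth are meshed; knob and spindle are at rest and let go (value of joint gear_knob_height above 0.0215 m and velocity of joint spindle_turn between -0.05 and 0.05 rad/s and velocity of joint gear_knob_height between -0.003 and 0.003 m/s); the robot touches nothing.
It fails at once if the knob or the spindle was forced against the teeth (more than 60 N between sleeve and gears) (contact force between gear_knob and spindle above 60 N).
It fails at once if one of the other things on the bench was pushed more than 30 mm or tipped over (distance of any of thread_spool, mallet, wax_tin, pricking_iron, tape_roll, glue_bottle, pounding_puck, wood_slicker from where it was at the start of the episode above 0.03 m or angle between any of thread_spool, wax_tin, pricking_iron, tape_roll, glue_bottle, pounding_puck's own z axis and vertical above 0.5 rad).
It also fails if it takes over 58 s, if anything falls off the work surface, if the arm or the gripper's body presses on something with over 40 N, if the wrist force passes 120 N, or if a joint passes its speed limit or range.

## Robot

A 6-joint arm with a two-finger parallel gripper is mounted at the origin on the work surface. World frame = base frame: x ahead of the robot, y to its left, z up, the work surface at z = 0. Lengths are in m, angles in rad, forces in N, time in s.
With the tool pointing down it reaches from about 0.25 to 0.775 m from the base axis. Payload 4 kg.
Tool frame: the origin (TCP) lies at the very end of the fingers, on their centre line; the grasp point (between the pads) lies 19 mm behind it; z points along the fingers, y is the line along which they close (so a half turn about z gives the same grasp; the last joint's range is limited). The gripper opens to 85 mm and grips with 20 to 120 N. Pads are 22 mm wide; open, the fingers measure 114 mm over their backs; the gripper's body (76 mm by 85 mm) begins 54 mm behind the grasp point. The pads swing forward as they close: fully open they stand 13 mm farther back than shut.
Start: joints at [1.183, 0.087, 1.371, -0, 1.684, -0.103], TCP at [0.155, 0.528, 0.231] pointing down, gripper open.
Joint ranges: [-3.1, 3.1], [-0.76, 2.03], [0.27, 2.55], [-1.08, 4.22], [0.17, 2.65], [-2.57, 2.57]. Speed limits (rad/s): [2.79, 2.79, 3.14, 3.14, 3.14, 3.14].

## Interface

Orientations are given as a 3x3 rotation matrix whose columns are the frame's x, y, z axes.
In Python, from plant import env gives the robot as it stands. Calls block until the motion is done:
- env.reach(position, orientation): joint-space move of the TCP to a pose.
- env.servo_line(position, rot=None, vel=0.15, force_limit=None): straight line of the TCP; rot=None keeps the orientation; vel is the mean speed in m/s. With force_limit (N) it stops when the force on the tool has changed by that much, and returns True; else False.
- env.move_joints(angles): joint-space move.
- env.gripper_to(opening, grasp_force=None): finger opening in m; grasp_force is the grip in N (None keeps the last); returns when the fingers have stopped.
- env.sleep(seconds).
- env.ik(position, orientation): joint angles nearest the present ones, or None.
- env.observe(): the state.
- env.read_camera(name): name is "side" or "top"; returns a dict with "img" (384x512x3 uint8, blue, green, red), "K" (3x3 intrinsics, pixels), "view" (4x4, takes a point from world to camera coordinates). Camera axes: x right, y up, looking along -z (the intrinsics and any distortion apply to the point x, -y, -z); pixel columns grow to the right and rows downward; lengths in m; the calibration is good to about 2 mm. A picture is of the moment at which its call begins. There is no depth.
A pose or a line that the arm cannot do raises env.PlanningError and nothing moves.
- env.finish_job(): hands the job in; it is judged then, once.
The state is a dict: "time": time; "qpos": joint angles; "qvel": joint speeds; "effort": joint torques, N m; "tool_pos": TCP position; "eef_rot": TCP orientation; "ft_force": force on the tool from outside, world axes, zero at the start; "wrist_torque": the same for the moment, N m; "gripper_width": finger opening in m; "grasp_force": force on a finger pad.
Only numpy, scipy, OpenCV 4.12 (cv2) and the standard library are available. Lean on these libraries where they do the work, as an engineer would, in place of code of your own. Each camera call takes 0.05 s, during which the arm holds its last target. There are 200 camera calls.

## Working session

There is one attempt and no reset: what is moved stays moved. The work goes in short steps, each a Python script; the robot and the scene stay as the last script left them, time stands still between calls to the robot, and variables do not carry over. Pictures are saved under pics/ and viewed, at most 10 in all, crops included, and the job is handed in when it is done.

```bash
mkdir -p pics; ls; python3 - <<'E'
from plant import env
import cv2
for n in("top","side"):
    c=env.read_camera(n); cv2.imwrite(f"pics/{n}0.png",c["img"]); print(n,c["K"].tolist(),c["view"].round(4).tolist(),[k for k in c])
E
```

```text
pics
top [[420.4237298432775, 0.0, 248.2199097805544], [0.0, 420.4237298432775, 192.1650564626216], [0.0, 0.0, 1.0]] [[-0.0029, -0.9999, 0.0162, -0.0153], [0.9854, -0.0001, 0.1703, -0.5777], [-0.1703, 0.0164, 0.9853, -1.6205], [0.0, 0.0, 0.0, 1.0]] ['img', 'K', 'view']
side [[363.1536428205852, 0.0, 254.27979409531042], [0.0, 363.1536428205852, 191.34165405672047], [0.0, 0.0, 1.0]] [[0.8023, -0.5967, -0.0168, -0.4527], [0.4659, 0.6083, 0.6426, -0.3509], [-0.3732, -0.5234, 0.766, -0.9481], [0.0, 0.0, 0.0, 1.0]] ['img', 'K', 'view']
```

View pics/top0.png

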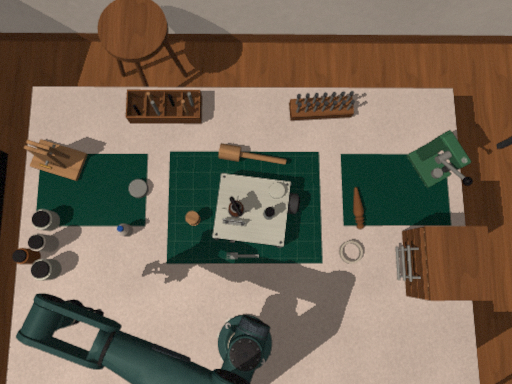

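View pics/side0.png

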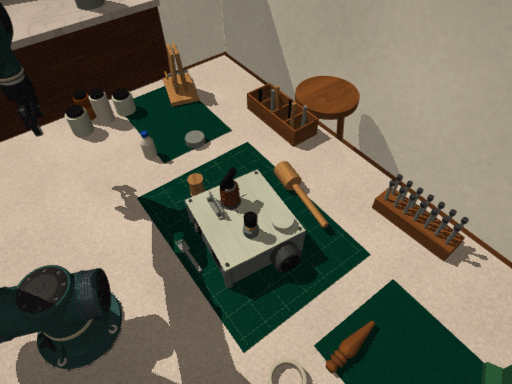

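The top view shows the deck at about cols 214–291, rows 175–244, the spindle near (236,208), the knob near (269,212) and the wax tin near (277,189). The side view shows the knob near (250,222) and the wing near (230,185). Next I'll locate the deck by mask and zoom in.

```bash
cat > h.py <<'E'
import numpy as np,cv2
def ray(c,uv,z):
    R=c["view"][:3,:3];t=c["view"][:3,3];K=c["K"]
    o=-R.T@t; d=R.T@np.array([(uv[0]-K[0,2])/K[0,0],-(uv[1]-K[1,2])/K[1,1],-1.])
    return o+d*(z-o[2])/d[2]
def proj(c,p):
    q=c["view"][:3,:3]@np.asarray(p,float)+c["view"][:3,3]; K=c["K"]
    return np.array([K[0,0]*q[0]/-q[2]+K[0,2],-K[1,1]*q[1]/-q[2]+K[1,2]])
E
python3 - <<'E'
from plant import env
from h import *
c=env.read_camera("top");s=env.read_camera("side")
im=c["img"]; hsv=cv2.cvtColor(im,cv2.COLOR_BGR2HSV)
m=np.zeros(im.shape[:2],np.uint8)
m[165:255,205:300]=((hsv[...,2]>120)&(hsv[...,1]<70))[165:255,205:300]
m=cv2.morphologyEx(m,cv2.MORPH_OPEN,np.ones((3,3)))
cs=max(cv2.findContours(m,0,2)[0],key=cv2.contourArea)
hull=cv2.convexHull(cs)[:,0].astype(float)
P=np.array([ray(c,p,.105)[:2] for p in hull],np.float32)
r=cv2.minAreaRect(P); print(r, cv2.boxPoints(r).tolist())
a=cv2.resize(im[165:255,200:305],None,fx=7,fy=6.5,interpolation=cv2.INTER_CUBIC)
b=cv2.resize(s["img"][155:285,175:315],None,fx=5,fy=4.5,interpolation=cv2.INTER_CUBIC)
cv2.imwrite("pics/a.png",a);cv2.imwrite("pics/b.png",b)
E
```

```text
((0.5029842257499695, -0.0279683917760849), (0.2691388726234436, 0.24905450642108917), 82.64045715332031) [[0.362245112657547, -0.14547786116600037], [0.6092478632926941, -0.17738059163093567], [0.6437233686447144, 0.08954107761383057], [0.3967205882072449, 0.12144380807876587]]
```

View pics/a.png

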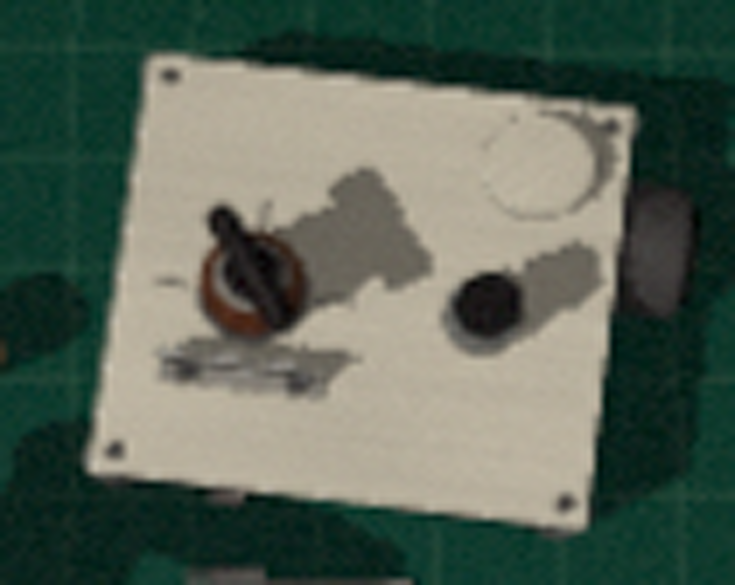

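View pics/b.png

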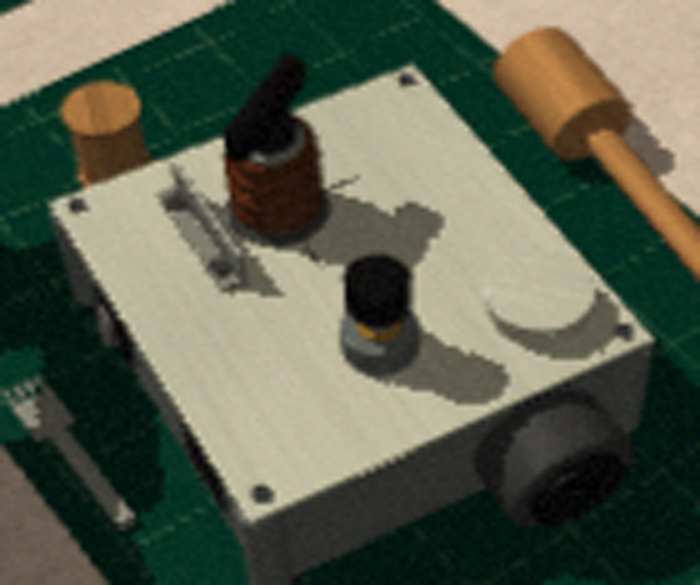

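The crops are clear. In crop a the deck corners are at (148,55), (635,105), (585,528) and (92,472), the knob top at (487,305) and the wing ends at (222,218) and (282,325). The work rest is at (250,370) and the tin at (545,165). Next I'll compute the poses and check them against the side view.

```bash
cat >> h.py <<'E'
E
python3 - <<'E'
from plant import env
from h import *
c=env.read_camera("top");s=env.read_camera("side")
A=lambda x,y:(200+(x+.5)/7-.5,165+(y+.5)/6.5-.5)
B=lambda x,y:(175+(x+.5)/5-.5,155+(y+.5)/4.5-.5)
ca=np.array([ray(c,A(*p),.105)[:2] for p in[(148,55),(635,105),(585,528),(92,472)]])
cb=np.array([ray(s,B(*p),.105)[:2] for p in[(413,67),(652,342),(248,522),(50,203)]])
M=np.array([[.12,.13],[.12,-.13],[-.12,-.13],[-.12,.13]])
for C in(ca,cb,(ca+cb)/2):
    m=C.mean(0);H=M.T@(C-m);yaw=np.arctan2(H[0,1]-H[1,0],H[0,0]+H[1,1])
    R=np.array([[np.cos(yaw),-np.sin(yaw)],[np.sin(yaw),np.cos(yaw)]])
    print(m.round(4),yaw.round(4),"spindle",(m+R@[-.01,.06]).round(4),"knob",(m+R@[-.01,-.065]).round(4),"res",(C-m-M@R.T).round(3).tolist())
print("knob top",ray(c,A(487,305),.18),ray(s,B(379,275),.18))
e=[ray(c,A(*p),.218) for p in((222,218),(282,325))];print("wing",e,np.mean(e,0))
print("tin",ray(c,A(545,165),.127))
print(env.observe()["ft_force"])
E
```

```text
[ 0.5039 -0.0286] -0.1188 spindle [0.5011 0.0322] knob [ 0.4863 -0.092 ] res [[0.005, 0.005], [0.005, -0.006], [-0.006, -0.003], [-0.004, 0.004]]
[ 0.503  -0.0288] -0.132 spindle [0.501 0.032] knob [ 0.4846 -0.0919] res [[0.004, 0.003], [0.003, -0.005], [-0.004, -0.003], [-0.003, 0.004]]
[ 0.5035 -0.0287] -0.1253 spindle [0.5011 0.0321] knob [ 0.4854 -0.0919] res [[0.004, 0.004], [0.004, -0.005], [-0.005, -0.003], [-0.004, 0.004]]
knob top [ 0.48389709 -0.08985635  0.18      ] [ 0.48767988 -0.09109955  0.18      ]
wing [array([0.52714741, 0.04684368, 0.218     ]), array([0.46826861, 0.01635096, 0.218     ])] [0.49770801 0.03159732 0.218     ]
tin [ 0.57279855 -0.12579353  0.127     ]
[-0.5248827  -0.07887098 -0.19184862]
```

```bash
cat >> h.py <<'E'
yaw=-.126; SP=np.array([.5005,.032]); KN=np.array([.4855,-.0915])
def rot(t): 
    c,s=np.cos(t),np.sin(t); return np.array([[c,s,0],[s,-c,0],[0,0,-1.]])
def best(env,p,t,span=0):
    o=[]
    for k in(-1,0,1):
        q=[env.ik(p,rot(t+k*np.pi+d)) for d in((0,span) if span else (0,))]
        if all(x is not None for x in q): o.append((max(abs(x[5]) for x in q),t+k*np.pi))
    return min(o)[1]
def st(env):
    o=env.observe();print(round(o["time"],2),o["tool_pos"].round(4),"F",np.round(o["ft_force"],1),"w",round(o["gripper_width"],4),"g",np.round(o["grasp_force"],1))
E
python3 - <<'E'
from plant import env
from h import *
o=env.observe()
p=o["tool_pos"].copy();p[2]=.30
env.servo_line(p,vel=.2)
k=[*KN,.27]
t=best(env,k,yaw); print("t",t)
env.reach(k,rot(t)); env.gripper_to(.07)
c=env.read_camera("side"); cv2.imwrite("pics/c.png",cv2.resize(c["img"][120:290,165:335],None,fx=3.5,fy=3.5,interpolation=2)); st(env)
print("stopped",env.servo_line([*KN,.146],vel=.08,force_limit=8)); st(env)
env.gripper_to(.0,grasp_force=40); st(env)
E
```

```text
t -0.126
3.64 [ 0.4856 -0.0913  0.27  ] F [-0.7 -1.   0.3] w 0.07 g 0.0
stopped False
5.34 [ 0.4859 -0.0916  0.1466] F [ 0.1 -0.4 -0.3] w 0.0699 g 0.0
5.75 [ 0.4858 -0.0907  0.1466] F [0.1 3.8 2.7] w 0.0349 g 40.6
```

View pics/c.png

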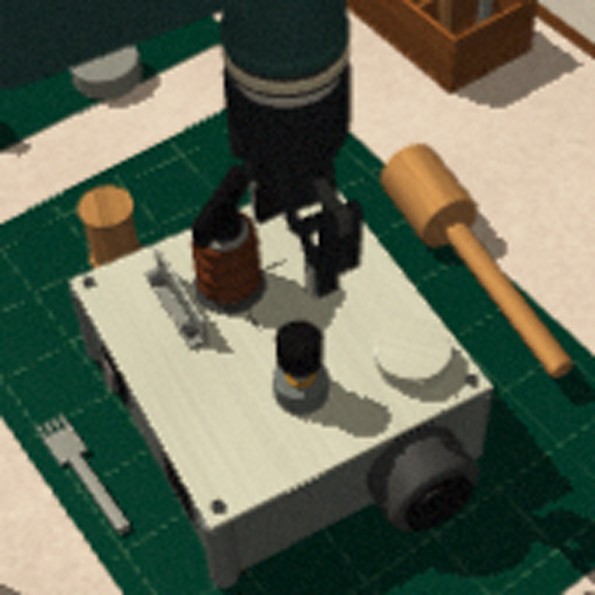

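In the picture the hand was above the knob (300,345), and the grip has now closed at about 35 mm with a small lateral force. Next I'll raise the knob 11 mm and let go.

```bash
python3 - <<'E'
from plant import env
from h import *
o=env.observe();p=o["tool_pos"].copy()
for dz in(.004,.008,.0112):
    print(env.servo_line(p+[0,0,dz],vel=.015,force_limit=25)); st(env)
env.gripper_to(.066); env.sleep(.3); st(env)
env.servo_line(p+[0,0,.12],vel=.15)
env.reach([*(KN+[-.12,-.1]),.33],rot(yaw))
c=env.read_camera("side"); cv2.imwrite("pics/d.png",cv2.resize(c["img"][165:245,195:285],None,fx=7,fy=7,interpolation=2)); st(env)
E
```

```text
False
6.21 [ 0.4857 -0.0907  0.1494] F [ 4.5  0.9 -9.5] w 0.0348 g 40.7
False
6.62 [ 0.4857 -0.0907  0.1544] F [ 4.   0.9 -7. ] w 0.0354 g 40.8
False
6.99 [ 0.4857 -0.0907  0.1579] F [ 3.3  1.3 -6.8] w 0.0354 g 40.9
7.7 [ 0.4857 -0.0907  0.1578] F [ 1.4 -0.4 -0.1] w 0.0664 g 0.0
9.34 [ 0.366  -0.1908  0.3285] F [ 0.2  0.4 -0.8] w 0.0663 g 0.0
```

View pics/d.png

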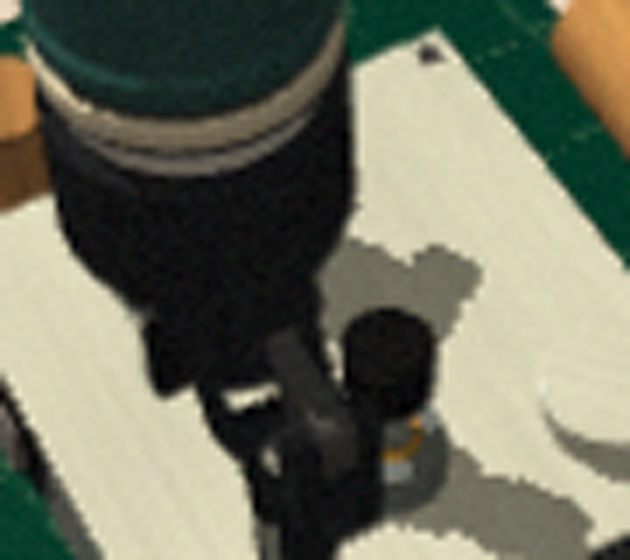

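The knob is about 3 px (roughly 11 mm) higher than before, which matches the tool's travel, so it's in neutral. Next is the wing grip.

```bash
python3 - <<'E'
from plant import env
from h import *
c=[*SP,.30]; t0=yaw+.68
t=best(env,c,t0,-.7); print("t",t)
env.reach(c,rot(t)); st(env)
print("stopped",env.servo_line([*SP,.196],vel=.08,force_limit=8)); st(env)
env.gripper_to(.0,grasp_force=20); st(env)
E
```

```text
t 0.554
10.37 [0.5005 0.0317 0.2998] F [-0.3 -0.2 -0. ] w 0.0661 g 0.0
stopped False
11.82 [0.5009 0.032  0.1968] F [-0.2  0.1 -0.3] w 0.0663 g 0.0
12.33 [0.5005 0.0324 0.1963] F [-0.6  1.9  1.4] w 0.0154 g 20.5
```

```bash
python3 - <<'E'
from plant import env
from h import *
p=[*SP,.1965]
for a in np.linspace(.554,yaw,6)[1:]:
    env.reach(p,rot(a)); st(env)
env.sleep(.2)
env.gripper_to(.06); env.servo_line([*SP,.31],vel=.15)
env.reach([*(KN+[-.06,-.22]),.33],rot(yaw))
c=env.read_camera("top"); cv2.imwrite("pics/e.png",cv2.resize(c["img"][165:255,200:305],None,fx=7,fy=6.5,interpolation=2)); st(env)
E
```

```text
12.59 [0.5004 0.0326 0.1963] F [-0.3  3.9  0.4] w 0.0157 g 20.3
12.85 [0.5003 0.0328 0.1963] F [-1.2  4.6 -0.1] w 0.0156 g 20.1
13.11 [0.5002 0.033  0.1963] F [-1.5  5.8 -0.6] w 0.0158 g 20.2
13.37 [0.5002 0.0332 0.1963] F [-1.6  5.4 -0.6] w 0.0156 g 20.2
13.62 [0.5003 0.0334 0.1963] F [-1.   5.4 -0.8] w 0.0162 g 20.2
16.6 [ 0.4261 -0.3104  0.3299] F [-0.3  0.4  0.2] w 0.0601 g 0.0
```

View pics/e.png

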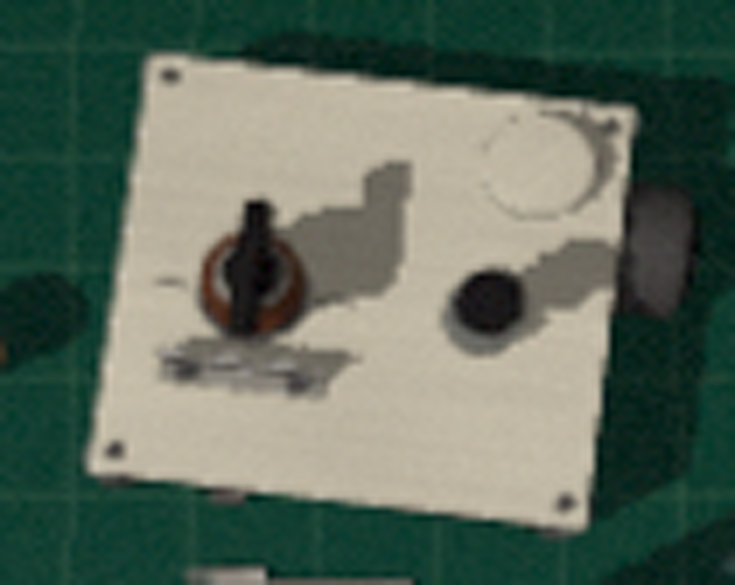

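The wing now runs from (258,208) to (243,325), parallel to the deck sides and over the engraved line. Next I'll take the knob again and ease it up.

```bash
python3 - <<'E'
from plant import env
from h import *
K=KN+[0,.0004]
env.reach([*K,.29],rot(yaw)); env.gripper_to(.066)
print("stopped",env.servo_line([*K,.1575],vel=.08,force_limit=8)); st(env)
env.gripper_to(.0,grasp_force=40); st(env)
p=env.observe()["tool_pos"].copy()
for dz in(.003,.006,.009,.012,.015):
    r=env.servo_line(p+[0,0,dz],vel=.012,force_limit=20); print(r); st(env)
    if r or env.observe()["ft_force"][2]<-20: break
E
```

```text
stopped False
19.57 [ 0.4858 -0.0912  0.1581] F [ 0.5 -0.  -0.3] w 0.0659 g 0.0
19.94 [ 0.4857 -0.0907  0.1578] F [-0.2  2.1 -0.1] w 0.035 g 40.6
False
20.37 [ 0.4856 -0.0907  0.1596] F [ 4.1 -0.5 -9.5] w 0.035 g 40.7
False
20.77 [ 0.4856 -0.0907  0.164 ] F [ 2.7 -0.3 -8.1] w 0.0356 g 40.8
False
21.17 [ 0.4856 -0.0907  0.1671] F [ 3.3  1.1 -6.3] w 0.0356 g 40.9
False
21.57 [ 0.4856 -0.0907  0.17  ] F [ 2.9  0.1 -7.5] w 0.0355 g 40.8
False
21.97 [ 0.4856 -0.0907  0.1709] F [  6.1   0.3 -15.2] w 0.0347 g 42.8
```

```bash
python3 - <<'E'
from plant import env
from h import *
env.gripper_to(.066); p=env.observe()["tool_pos"].copy()
env.servo_line([p[0],p[1],.31],vel=.15)
env.reach([*(KN+[-.06,-.22]),.33],rot(yaw)); env.sleep(.3)
c=env.read_camera("side"); cv2.imwrite("pics/f.png",cv2.resize(c["img"][155:285,175:315],None,fx=5,fy=4.5,interpolation=2)); st(env)
E
```

```text
24.71 [ 0.426  -0.3106  0.3301] F [-0.  -0.4 -0.4] w 0.0663 g 0.0
```

View pics/f.png

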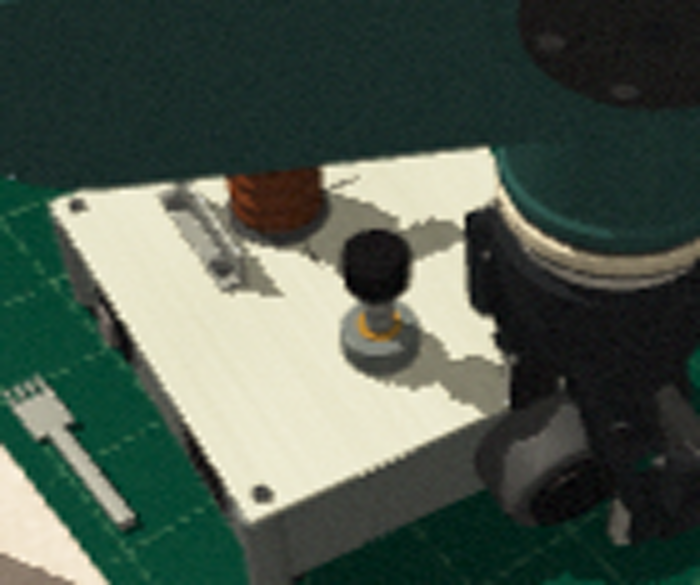

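The knob top has moved from row 275 to about row 246 in the crop, roughly 6.5 px or 23–24 mm up. The stem is clear below it and the hand is away, so I'm handing in.

```bash
python3 -c "
from plant import env
print(env.finish_job())"
```

```text
the job is handed in; nothing more can be done
None
```

The job is handed in: the machine is in slow gear, with the knob up about 24 mm at its stop by tool travel and side view, the wing grip square to the machine's sides, no butting, and the hand clear; the hand-in gave no verdict.

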